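Read the code on a slip yoke with a contact reader

TASK

Take the hand-held code reader from its holder and read the square code on the end face of the forked shaft: set the reader's nose on the code between the two ears, square to the face, and press gently until the loose fork has bottomed in its sleeve and the sprung nose is about half way in (not hard against its stop), then hold it still like that for a good second. Hang the reader back in its holder, and do not touch the flanged shaft with the reader or disturb the loose things on the bench.

Things in the scene. Friction and masses are not known exactly. Their poses are not given: they have to be found in the camera images.
- reader: Hand-held code reader, 160 mm tall, 0.22 kg, hanging nose down. Origin at the tip of the nose when fully out; z up its axis. From the tip: rubber nose, 14 mm diameter, z 0 to 34 mm, sliding in against a spring; black round body, 26 mm diameter, to z 85; rubber collar, 48 mm diameter, z 85 to 92; grey square handle, 24 x 24 mm, sides along its x and y, z 92 to 160. Grip the handle at about z 125.
- nose_tip (a point): Centre of the end of the reader's nose (moves with the nose).
- nose (a joint): How far the sprung nose is pushed into the reader (m): 0 fully out, 0.008 at its stop. It begins to yield at about 4 N, then takes 0.9 N per mm (about 8 N at half way).
- holder: Fixed holder of the reader. Origin under the centre of its 120 x 110 mm base. An upright plate at x 45 to 53 mm, 110 mm tall, carries two level rails along x (x -37 to 48), tops at z 110 mm, 34 mm gap between them, centred on y = 0. The reader hangs between them by its collar, its axis near the holder's origin in plan, its tip 25 mm above the bench.
- fork: Forked end of a shaft, a loose steel slip yoke. Origin at the centre of its end face, on the 20 mm square code; z is the face's outward normal, 35 degrees from vertical, leaning to -x of fork_cradle. Face 72 mm diameter. Ears at y = +-29 mm, 46 mm clear between, rise 34 mm. Pressed (about 3 N) it slides 5 to 25 mm along -z until it bottoms: unseen, must be felt. It stays where left.
- fork_cradle: Fixed grey steel cradle of the forked shaft, base 150 x 110 mm, origin under the centre of the base; holds the inclined sleeve (48 mm diameter). The whole stands about 165 mm tall at most.
- flange: End of the other shaft, same cradle and slope, but a plain round flange, 72 mm diameter, with six bolt heads and no ears; it carries a code too, which is not wanted. Origin at the centre of its end face, z the outward normal. Fixed; leave it alone.
- flange_cradle: Fixed grey steel cradle of the flanged shaft, base 150 x 110 mm, origin under the centre of the base.
- carton: Open blue carton, 90 x 120 x 60 mm, loose; bystander. Origin under its centre.
- wrench: Steel wrench, 160 mm long along x, lying on the bench; bystander. Origin under its middle.
- bearing: Steel bearing ring, 52 mm outside diameter, 16 mm tall; bystander. Origin under its centre.
- jar: Closed jar with a metal lid, 60 mm diameter, 80 mm tall; bystander. Origin under its centre.
There are look-alikes about, which are no part of the job. Leave any brown look-alike of the holder alone. There is more than one size of the reader; the job needs the larger.

How it is judged:
On the way:
1. the reader's nose is on the fork's code, square to the face, pressed part way in and held still for a second (distance between nose_tip and fork below 0.01 m and angle between the z axis of reader and the z axis of fork, either way round below 0.16 rad and value of joint nose between 0.0018 and 0.0072 m and contact force between reader and fork above 3 N and linear speed of reader below 0.02 m/s and linear speed of fork below 0.01 m/s), for 1 s.
At the end, for the whole second after the job is handed in: After the read (1 s hold within 10 mm of the code, 9 degrees of square, nose 1.8 to 7.2 mm in), the reader hangs released and at rest in its holder: within 20 mm of the holder's centre in plan, 4.5 degrees of vertical, tip 20 to 31 mm above the bench (horizontal distance between reader and holder below 0.02 m and angle between reader's own z axis and vertical below 0.08 rad and height (world z) of reader between 0.02 and 0.031 m and linear speed of reader below 0.02 m/s); the robot touches nothing.
It fails at once if the fork is pressed with more than 25 N (contact force between anything else and fork above 25 N).
It fails at once if the reader touches the flanged shaft (contact force between reader and flange above 1 N or contact force between reader and flange_cradle above 1 N).
It fails at once if a bystander is moved more than 20 mm (distance of any of carton, wrench, bearing, jar from where it was at the start of the episode above 0.02 m).
It also fails if it takes over 59 s, if anything falls off the work surface, if the arm or the gripper's body presses on something with over 40 N, if the wrist force passes 120 N, or if a joint passes its speed limit or range.

ROBOT

A 6-joint arm with a two-finger parallel gripper is mounted at the origin on the work surface. World frame = base frame: x ahead of the robot, y to its left, z up, the work surface at z = 0. Lengths are in m, angles in rad, forces in N, time in s.
With the tool pointing down it reaches from about 0.375 to 0.9 m from the base axis. Payload 3.1 kg.
Tool frame: the origin (TCP) lies on the centre line of the jaws, within the pads' length; the fingertips stand 8 mm ahead of it and the grasp point (between the pads) lies 11 mm behind it; z points along the fingers, y is the line along which they close (so a half turn about z gives the same grasp; the last joint's range is limited). The gripper opens to 85 mm and grips with 20 to 120 N. Pads are 22 mm wide; open, the fingers measure 114 mm over their backs; the gripper's body (76 mm by 85 mm) begins 54 mm behind the grasp point. The pads swing forward as they close: fully open they stand 13 mm farther back than shut.
Start: joints at [-1.393, 0.527, 1.433, -0, 1.181, -0.178], TCP at [0.218, -0.586, 0.208] pointing down, gripper open.
Joint ranges: [-3.08, 3.08], [-0.75, 2.2], [0.22, 2.44], [-1.43, 4.57], [0, 2.65], [-2.85, 2.85]. Speed limits (rad/s): [2.79, 2.79, 3.14, 3.14, 3.14, 3.14].

INTERFACE

Orientations are given as a unit quaternion [x, y, z, w].
In Python, from station import * gives the robot as it stands.
- The arm moves only by the tool play_rows, never from a script. Its argument "rows" is a list of rows, each a list of 3 entries, a list of its own where there are three numbers: the turn, a rotation vector about the tool's x, y, z in degrees, then the shift along the tool's x, y, z in mm, then the closure, from 0 (fully open) to 1 (shut). In form: [[[ax, ay, az], [dx, dy, dz], jaw], ...]. A call has 1 to 12 rows; each row shifts and turns the commanded pose from where the row before left it, along the tool's axes as they then stand; what a row does not reach is not made up. A row lasts 1/12 s, in which the tool goes at most 41.7 mm and 7.16 degrees, less where a joint would pass 70% of its speed; a pose out of reach is approached as far as the arm can. A call with a gripper value outside its range is refused whole. The fingers move at their own pace and stop on an object; "grip_force" is the grip in N (left out, the last holds). Time passes only in rows, so rows that do not move let the fingers close. It gives the time, the measured TCP pose, the force, the opening and the grip force at its end, in the units of the state.
- sense(): the state, without advancing time (a new reading comes with each control period).
- snapshot(name): name is "scene" or "side" or "wrist"; returns (picture, depth): 420x560x3 uint8, red, green, blue; 420x560 float32, m along the optical axis (not along the pixel's ray), 0 where there is no reading.
- get_calibration(name): a dict with "vfov" (degrees; the focal length in pixels is half the picture's height over the tangent of half this angle, whatever the lens; pixels are square), "cx", "cy" (the principal point, pixels), "k1" (the pictures are not rectified: a ray, as slopes to the right and down, at radius r is drawn at 1 + k1 r^2 times it, then the intrinsics apply), "xyz" and "attitude" of the camera in the world. Camera axes: x right, y down, z forward; pixel columns grow to the right and rows downward; lengths in m; the calibration is good to about 2 mm. A picture is of the moment at which its call begins: read the wrist's pose just before it. get_calibration takes no time and is no camera call; for the wrist camera it gives the pose at the moment of the call.
- sign_off(): hands the job in; it is judged then, once.
The state is a dict: "t": time; "q": joint angles; "qd": joint speeds; "tau": joint torques, N m; "tcp_pos": TCP position; "tool_rot": TCP orientation; "force": force on the tool from outside, world axes, zero at the start; "ft_torque": the same for the moment, N m; "finger_gap": opening from 0.0 (shut) to 1.0 (fully open); "gripper_force": force on a finger pad.
Only numpy, scipy, OpenCV 4.12 (cv2) and the standard library are available. Lean on these libraries where they do the work, as an engineer would, in place of code of your own. Each camera call takes 0.05 s, during which the arm holds its last target. There are 200 camera calls.

## Working session

There is one attempt and no reset: what is moved stays moved. The work goes in short steps, Python scripts to look and compute and a tool call to move; the robot and the scene stay as the last step left them, time stands still between calls to the robot, and variables do not carry over. Pictures are saved under pics/ and viewed, at most 10 in all, crops included, and the job is handed in when it is done.

Besides the shell and the picture viewer there is one more tool, called after "Call:" as name(argument=value, ...), one argument or row to a line, values as JSON. play_rows: Moves the arm, as the interface text tells. Its arguments: {"type":"object","properties":{"rows":{"type":"array","items":{"type":"array"}},"grip_force":{"type":"number"}},"required":["rows"]}

```bash
mkdir -p pics; ls; cat > h.py <<'E'
from station import *
import numpy as np, cv2
from scipy.spatial.transform import Rotation as R
def cam(n):
    c=get_calibration(n); return c
def Rm(c):
    a=np.array(c['attitude'],float)
    return R.from_quat(a).as_matrix() if a.size==4 else a.reshape(3,3)
def rays(c,u,v):
    f=210/np.tan(np.radians(c['vfov']/2))
    p=np.stack([(np.asarray(u,float)-c['cx'])/f,(np.asarray(v,float)-c['cy'])/f],-1)
    q=p.copy()
    for _ in range(10): q=p/(1+c['k1']*(q**2).sum(-1,keepdims=True))
    return np.concatenate([q,np.ones_like(q[...,:1])],-1)
def cloud(c,d):
    v,u=np.mgrid[:420,:560]
    return (rays(c,u,v)*d[...,None])@Rm(c).T+np.array(c['xyz'])
E
python3 - <<'E'
from h import *
for n in ("scene","side"):
    c=get_calibration(n); print(n,c)
    p,d=snapshot(n); cv2.imwrite(f'pics/{n}.png',p[...,::-1]); np.savez(f'{n}.npz',p=p,X=cloud(c,d),d=d)
print(sense())
E
```

```text
pics
scene {'vfov': 47.844508911167715, 'cx': 279.31801982851624, 'cy': 206.81793182420105, 'k1': -0.07666563516440239, 'xyz': array([1.65809244, 0.26766735, 1.02326337]), 'attitude': array([ 0.55018346,  0.70779255, -0.34924932, -0.27267708])}
side {'vfov': 47.8020149663945, 'cx': 282.76673189512616, 'cy': 215.45569339342296, 'k1': -0.020449720914963273, 'xyz': array([0.07266262, 0.78768237, 1.16467961]), 'attitude': array([-0.2320309 ,  0.90356179, -0.34952964,  0.08698721])}
{'t': 0.1, 'q': array([-1.39248547e+00,  5.28386498e-01,  1.43377473e+00, -2.68859710e-05,
        1.18139013e+00, -1.78466805e-01]), 'qd': array([ 0.00076994, -0.00086799, -0.00119269, -0.00258352, -0.00251877,
       -0.00074104]), 'tau': array([-2.31132344e-04, -4.43303168e+01, -1.78586733e+01, -3.45503222e-04,
        3.85136227e-03,  1.82892097e-05]), 'tcp_pos': array([ 0.21820102, -0.58494008,  0.20702316]), 'tool_rot': array([ 9.84129483e-01,  1.77449151e-01, -1.23552017e-05, -9.79353108e-04]), 'force': array([-0.21070788,  0.25201292,  0.56885762]), 'ft_torque': array([ 0.03809263, -0.00089365, -0.0055678 ]), 'gripper_force': 0.0, 'finger_gap': 0.9971883404970391}
```

View pics/scene.png

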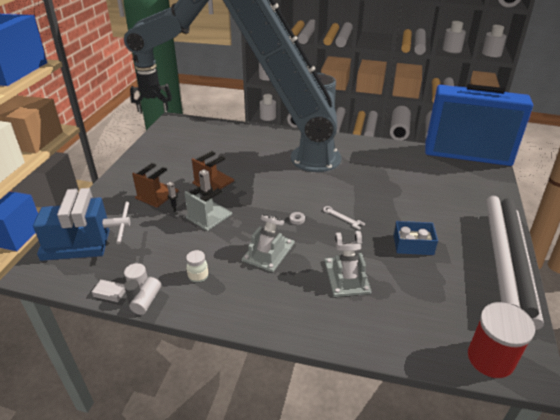

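View pics/side.png

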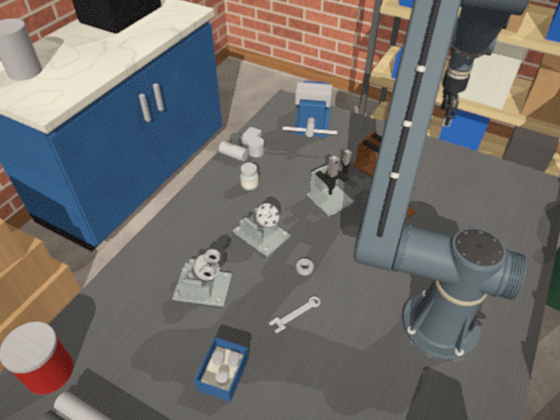

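Scene view: the candidate readers are at (205,180), over the grey holder at (208,212), and at (172,190), by the brown holder at (150,187). There is another brown holder at (210,172). The forked shaft with ears is at (348,243), the flange at (268,228) and the jar at (196,266). My choice is the reader in the grey holder and the eared shaft, which I'll check in a crop.

```bash
python3 - <<'E'
from h import *
s=np.load('scene.npz');t=np.load('side.npz')
a=cv2.resize(s['p'][145:235,120:240],(600,450),interpolation=cv2.INTER_CUBIC)
b=cv2.resize(t['p'][130:220,290:400],(550,450),interpolation=cv2.INTER_CUBIC)
a=cv2.resize(a,(400,300));b=cv2.resize(b,(367,300))
c=cv2.resize(s['p'][205:300,240:380],(400,271),interpolation=cv2.INTER_CUBIC)
d=cv2.resize(t['p'][195:310,170:300],(367,271),interpolation=cv2.INTER_CUBIC)
cv2.imwrite('pics/crop.png',np.vstack([np.hstack([a,b]),np.hstack([c,d])])[...,::-1])
for n,z in (('scene',s),('side',t)):
    X=z['X'];
    # cluster objects by height >0.012 in work area
    m=((X[...,2]>0.012)&(X[...,2]<0.3)&(X[...,0]>0.25)&(X[...,0]<1.1)&(abs(X[...,1])<0.7)&(z['d']>0)).astype(np.uint8)
    k,l,st,ce=cv2.connectedComponentsWithStats(m)
    for i in range(1,k):
        if st[i,4]>60:
            P=X[l==i]; print(n,ce[i].round(),st[i,4],P.min(0).round(3),P.max(0).round(3),np.median(P,0).round(3))
E
```

```text
scene [316. 131.] 653 [ 0.25  -0.033  0.215] [0.277 0.104 0.3  ] [0.263 0.043 0.267]
scene [202. 188.] 1505 [ 0.25  -0.416  0.012] [ 0.542 -0.238  0.188] [ 0.481 -0.31   0.098]
scene [148. 182.] 714 [ 0.358 -0.584  0.013] [ 0.47  -0.476  0.112] [ 0.44  -0.526  0.082]
scene [172. 194.] 184 [ 0.351 -0.501  0.012] [ 0.488 -0.396  0.119] [ 0.477 -0.41   0.07 ]
scene [ 80. 225.] 3721 [ 0.563 -0.7    0.012] [ 0.808 -0.457  0.178] [ 0.735 -0.606  0.095]
scene [502. 307.] 5531 [0.25  0.558 0.012] [0.904 0.7   0.145] [0.83  0.644 0.082]
scene [297. 216.] 78 [ 0.387 -0.007  0.012] [0.441 0.04  0.02 ] [0.416 0.015 0.015]
scene [267. 239.] 1105 [ 0.537 -0.099  0.012] [0.673 0.018 0.139] [ 0.614 -0.03   0.067]
scene [415. 236.] 1189 [0.385 0.343 0.012] [0.505 0.476 0.064] [0.445 0.411 0.04 ]
scene [349. 261.] 1312 [0.586 0.155 0.012] [0.724 0.288 0.144] [0.657 0.22  0.075]
scene [196. 265.] 533 [ 0.721 -0.242  0.012] [ 0.78  -0.183  0.083] [ 0.764 -0.207  0.057]
scene [132. 287.] 1592 [ 0.789 -0.481  0.012] [ 0.933 -0.291  0.071] [ 0.878 -0.35   0.038]
side [312. 109.] 1749 [ 0.564 -0.699  0.012]
[... 291 characters left out ...]
 ] [ 0.477 -0.28   0.106]
side [248. 175.] 382 [ 0.717 -0.24   0.012] [ 0.777 -0.18   0.085] [ 0.74  -0.199  0.057]
side [260. 225.] 1106 [ 0.531 -0.094  0.012] [0.678 0.031 0.141] [ 0.581 -0.011  0.071]
side [279. 239.] 81 [ 0.52  -0.077  0.012] [0.548 0.001 0.021] [ 0.532 -0.036  0.014]
side [201. 278.] 1670 [0.564 0.148 0.012] [0.731 0.296 0.144] [0.627 0.237 0.068]
side [304. 266.] 137 [ 0.39  -0.01   0.012] [0.439 0.041 0.02 ] [0.414 0.016 0.015]
side [ 36. 357.] 3611 [0.776 0.558 0.012] [0.903 0.683 0.151] [0.81  0.627 0.14 ]
side [221. 368.] 2099 [0.393 0.343 0.012] [0.502 0.475 0.064] [0.447 0.409 0.035]
side [ 75. 409.] 933 [0.591 0.644 0.041] [0.722 0.7   0.089] [0.676 0.667 0.08 ]
```

View pics/crop.png

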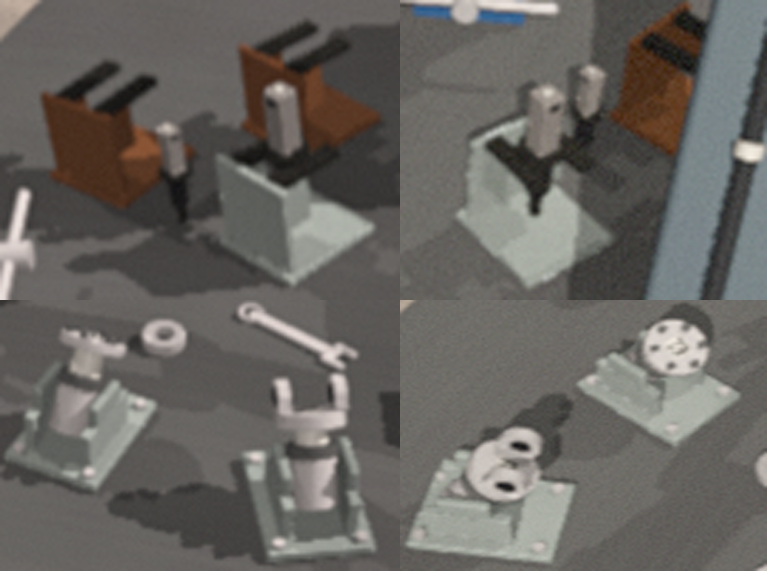

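Crop: the grey holder holds the taller reader (top at z≈0.187). The short reader stands beside it, and the eared fork is clear. Next I measure the poses.

```bash
python3 - <<'E'
from h import *
s=np.load('scene.npz');t=np.load('side.npz')
def sel(lo,hi,z):
    o=[]
    for w in (s,t):
        X=w['X']; m=((X>lo)&(X<hi)).all(-1)&(w['d']>0); o.append(X[m])
    return o
for nm,lo,hi in (('handle',(.42,-.36,.13),(.54,-.22,.2)),('rails',(.38,-.40,.1),(.56,-.2,.118)),('hbase',(.38,-.38,.003),(.56,-.2,.02)),
  ('fbase',(.53,.12,.005),(.76,.32,.02)),('forktop',(.53,.12,.095),(.76,.32,.2)),('flbase',(.5,-.13,.005),(.7,.06,.02)),('flangetop',(.5,-.13,.11),(.7,.06,.2))):
    for P in sel(lo,hi,0)+[np.vstack(sel(lo,hi,0))]:
        if len(P)<8: print(nm,len(P)); continue
        r=cv2.minAreaRect(P[:,:2].astype(np.float32)*1000)
        print(nm,len(P),np.round(r[0],0),np.round(r[1],0),round(r[2],1),'med',np.median(P,0).round(3),'zmax',P[:,2].max().round(3))
print(R.from_quat(sense()['tool_rot']).as_matrix().round(3))
c=get_calibration('wrist');s0=sense();Rt=R.from_quat(s0['tool_rot']).as_matrix()
print('wrist cam in tool',Rt.T@(np.array(c['xyz'])-s0['tcp_pos']),(Rt.T@Rm(c)).round(3),c['vfov'])
E
```

```text
handle 162 [ 473. -284.] [29. 30.] 67.0 med [ 0.477 -0.282  0.162] zmax 0.188
handle 169 [ 473. -285.] [27. 34.] 67.6 med [ 0.47  -0.28   0.162] zmax 0.19
handle 331 [ 474. -285.] [29. 34.] 67.0 med [ 0.474 -0.281  0.162] zmax 0.19
rails 314 [ 475. -290.] [111.  95.] 64.2 med [ 0.489 -0.28   0.108] zmax 0.117
rails 317 [ 467. -310.] [152.  95.] 61.4 med [ 0.476 -0.274  0.109] zmax 0.118
rails 631 [ 466. -308.] [155.  98.] 61.4 med [ 0.485 -0.277  0.108] zmax 0.118
hbase 439 [ 486. -277.] [165. 153.] 33.6 med [ 0.48  -0.265  0.008] zmax 0.02
hbase 816 [ 468. -290.] [174. 179.] 0.2 med [ 0.46  -0.275  0.009] zmax 0.02
hbase 1255 [ 469. -290.] [177. 179.] 0.2 med [ 0.467 -0.27   0.009] zmax 0.02
fbase 632 [652. 233.] [148. 166.] 4.8 med [0.684 0.223 0.01 ] zmax 0.02
fbase 970 [647. 218.] [224. 193.] 0.1 med [0.612 0.224 0.012] zmax 0.02
fbase 1602 [647. 218.] [224. 193.] 0.1 med [0.641 0.224 0.011] zmax 0.02
forktop 372 [625. 213.] [67. 72.] 18.0 med [0.633 0.216 0.121] zmax 0.144
forktop 583 [625. 213.] [69. 74.] 20.3 med [0.619 0.213 0.122] zmax 0.144
forktop 955 [625. 213.] [70. 74.] 19.6 med [0.623 0.215 0.122] zmax 0.144
flbase 557 [596. -35.] [115. 152.] 77.9 med [ 0.637 -0.027  0.01 ] zmax 0.02
flbase 792 [602. -34.] [189. 183.] 1.9 med [ 0.564 -0.013  0.012] zmax 0.02
flbase 1349 [602. -34.] [189. 183.] 1.9 med [ 0.592 -0.017  0.011] zmax 0.02
flangetop 138 [576. -30.] [67. 51.] 81.1 med [ 0.587 -0.029  0.126] zmax 0.139
flangetop 293 [577. -31.] [71. 53.] 79.8 med [ 0.574 -0.03   0.121] zmax 0.141
flangetop 431 [577. -31.] [71. 53.] 80.0 med [ 0.579 -0.03   0.123] zmax 0.141
[[ 0.937  0.349 -0.   ]
 [ 0.349 -0.937  0.002]
 [ 0.    -0.002 -1.   ]]
wrist cam in tool [ 0.08238304 -0.00095075 -0.16585113] [[ 0.    -0.947 -0.322]
 [ 1.     0.    -0.   ]
 [ 0.    -0.322  0.947]] 61.95991496348792
```

Call:
play_rows(
  rows=[
    [[0,0,0],[20,-10,-15],0],
    [[0,0,0],[28,-16,-15],0],
    [[0,0,0],[30,-17,-5],0],
    [[0,0,0],[30,-17,0],0],
    [[0,0,0],[30,-17,0],0],
    [[0,0,0],[30,-17,0],0],
    [[0,0,0],[30,-17,0],0],
    [[0,0,0],[30,-17,0],0],
    [[0,0,0],[30,-17,0],0],
    [[0,0,0],[30,-17,0],0],
    [[0,0,0],[28,-16,0],0],
    [[0,0,0],[28,-15,0],0],
  ],
)

```text
t: 1.1
tcp_pos: [0.4738, -0.2827, 0.2425]
tool_rot: [0.984, 0.178, -0.0, -0.0]
force: [1.0, -0.3, 0.1]
finger_gap: 0.999
gripper_force: 0.0
```

Call:
play_rows(
  rows=[
    [[0,0,-6],[0,0,0],0],
    [[0,0,-6],[0,0,0],0],
    [[0,0,-6],[0,0,0],0],
    [[0,0,-6],[0,0,0],0],
    [[0,0,-6],[0,0,0],0],
    [[0,0,-6],[0,0,0],0],
    [[0,0,-6],[0,0,0],0],
    [[0,0,-4.6],[0,0,0],0],
    [[0,0,0],[0,0,0],0],
    [[0,0,0],[0,0,0],0],
  ],
)

```text
t: 1.93
tcp_pos: [0.473, -0.2844, 0.2426]
tool_rot: [0.834, 0.551, -0.0, -0.0]
force: [-0.8, -0.0, 0.8]
finger_gap: 0.999
gripper_force: 0.0
```

```bash
python3 - <<'E'
from h import *
s0=sense();print(s0['t'],s0['tcp_pos'],s0['q'].round(3));Rt=R.from_quat(s0['tool_rot']).as_matrix();print(Rt.round(3))
c=get_calibration('wrist');p,d=snapshot('wrist');cv2.imwrite('pics/w1.png',p[...,::-1])
X=cloud(c,d);ok=d>0
def rep(nm,lo,hi,grey=False):
    m=((X>lo)&(X<hi)).all(-1)&ok;P=X[m]
    if len(P)<10: print(nm,len(P));return
    r=cv2.minAreaRect(P[:,:2].astype(np.float32)*1000);print(nm,len(P),np.round(r[0],1),np.round(r[1],1),round(r[2],1),P.mean(0).round(4),np.median(P[:,2]).round(4))
rep('top',(.43,-.33,.178),(.52,-.24,.2))
rep('handle',(.43,-.33,.13),(.52,-.24,.2))
rep('rails',(.36,-.42,.1),(.6,-.17,.116))
rep('base',(.36,-.42,.004),(.6,-.17,.012))
# rails: dark pixels at z~.11
m=((X>(.38,-.4,.105))&(X<(.58,-.18,.116))).all(-1)&ok
P=X[m]; g=p[m].mean(-1)
for nm,k in (('dark',g<70),('light',g>110)):
    Q=P[k]
    if len(Q)>10:
        r=cv2.minAreaRect(Q[:,:2].astype(np.float32)*1000);print(nm,len(Q),np.round(r[0],1),np.round(r[1],1),round(r[2],1))
np.savez('w1.npz',X=X,p=p,d=d)
E
```

```text
1.9333 [ 0.47303483 -0.28439886  0.24256259] [-0.744  0.389  1.576 -0.     1.178 -0.341]
[[ 0.392  0.92  -0.001]
 [ 0.92  -0.392  0.001]
 [ 0.    -0.001 -1.   ]]
top 1206 [ 471.2 -287.5] [24.2 24.6] 65.7 [ 0.4715 -0.2864  0.1845] 0.1847
handle 1767 [ 471.2 -287.5] [24.1 24.7] 65.0 [ 0.4729 -0.2834  0.1755] 0.1841
rails 4750 [ 463.3 -327.4] [169.1  97.9] 69.4 [ 0.4846 -0.292   0.1096] 0.1097
base 4228 [ 457.3 -314.5] [171.  122.8] 64.3 [ 0.462  -0.2648  0.0097] 0.0097
dark 859 [ 472.7 -289.2] [73.9 82. ] 63.1
light 1474 [ 476.2 -290.9] [100.   90.3] 63.6
```

View pics/w1.png

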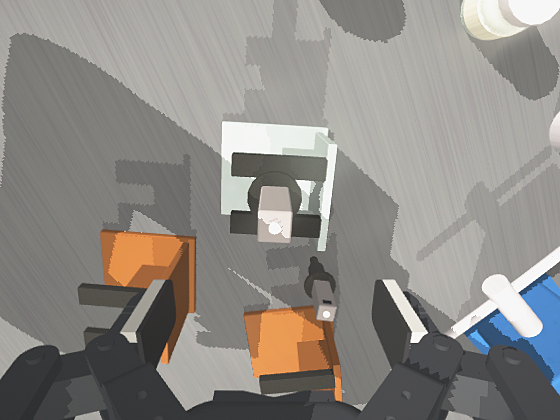

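Wrist view: the large reader's top is at (275,228), hanging in the grey holder between rails that run left to right, with the upright plate at the right (330,190). The small reader is at (322,300), out of the way. Descending and gripping.

Call:
play_rows(
  rows=[
    [[0,0,1.5],[0,0,0],0],
    [[0,0,0],[-3,-0.5,10],0],
    [[0,0,0],[0,0,15],0],
    [[0,0,0],[0,0,15],0],
    [[0,0,0],[0,0,15],0],
    [[0,0,0],[0,0,15],0],
    [[0,0,0],[0,0,12],0],
    [[0,0,0],[0,0,10],0],
    [[0,0,0],[0,0,6],0],
    [[0,0,0],[0,0,3.5],0],
    [[0,0,0],[0,0,0],0.4],
    [[0,0,0],[0,0,0],0.6],
  ],
  grip_force=50,
)

```text
t: 2.98
tcp_pos: [0.4718, -0.2874, 0.1416]
tool_rot: [0.841, 0.541, 0.0, 0.0]
force: [-0.2, -0.3, -0.0]
finger_gap: 0.747
gripper_force: 0.0
```

Call:
play_rows(
  rows=[
    [[0,0,0],[0,0,0],0.8],
    [[0,0,0],[0,0,0],1],
    [[0,0,0],[0,0,0],1],
    [[0,0,0],[0,0,0],1],
    [[0,0,0],[0,0,0],1],
    [[0,0,0],[0,0,0],1],
  ],
  grip_force=70,
)

```text
t: 3.48
tcp_pos: [0.4723, -0.2877, 0.1423]
tool_rot: [0.841, 0.541, 0.0, 0.001]
force: [1.6, -0.3, 4.9]
finger_gap: 0.262
gripper_force: 70.2
```

Call:
play_rows(
  rows=[
    [[0,0,0],[0,0,-3],1],
    [[0,0,0],[0,0,-7],1],
    [[0,0,0],[0,0,-12],1],
    [[0,0,0],[0,0,-18],1],
    [[0,0,0],[0,0,-20],1],
    [[0,0,0],[0,0,-20],1],
    [[0,0,0],[0,0,-20],1],
    [[0,0,0],[0,0,-20],1],
    [[0,0,0],[0,0,-20],1],
    [[0,0,0],[0,0,-20],1],
    [[0,0,0],[0,0,-20],1],
    [[0,0,0],[0,0,-10],1],
  ],
)

```text
t: 4.48
tcp_pos: [0.4717, -0.2873, 0.3336]
tool_rot: [0.841, 0.541, 0.0, 0.001]
force: [0.9, 0.1, -1.3]
finger_gap: 0.261
gripper_force: 69.3
```

```bash
cat >> h.py <<'E'
def face(P,n0=None,tol=.002,it=3000,tilt=None,dirs=None):
    """RANSAC plane whose normal is ~35 deg from vertical"""
    rng=np.random.default_rng(0);best=None;bc=0
    for _ in range(it):
        a,b,c=P[rng.choice(len(P),3,False)];n=np.cross(b-a,c-a);l=np.linalg.norm(n)
        if l<1e-6: continue
        n/=l;n*=np.sign(n[2])
        if abs(np.degrees(np.arccos(n[2]))-35)>6 or n[0]>0: continue
        k=abs((P-a)@n)<tol
        if k.sum()>bc: bc=k.sum();best=k
    Q=P[best];o=Q.mean(0);n=np.linalg.svd(Q-o,full_matrices=False)[2][2];n*=np.sign(n[2])
    return Q,o,n
def plan(pos,Rw):
    s=sense();Rt=R.from_quat(s['tool_rot']).as_matrix()
    w=R.from_matrix(Rt.T@Rw).as_rotvec(degrees=True)
    d=np.array(pos)-s['tcp_pos']
    print('turn',w.round(2),'shift before turn',(Rt.T@d*1000).round(1),'after turn',(Rw.T@d*1000).round(1))
def toolR(n,yaz):
    """tool z=-n, tool y nearest to azimuth yaz"""
    z=-n;y=np.array([np.cos(yaz),np.sin(yaz),0]);y-=z*(y@z);y/=np.linalg.norm(y);return np.stack([np.cross(y,z),y,z],1)
E
python3 - <<'E'
from h import *
s=np.load('scene.npz');t=np.load('side.npz')
lo,hi=(.53,.12,.07),(.76,.32,.2)
Ps=[w['X'][((w['X']>lo)&(w['X']<hi)).all(-1)&(w['d']>0)] for w in (s,t)]
for P in Ps[1:]+[np.vstack(Ps)]:
    Q,o,n=face(P,tol=.003); print(len(P),len(Q),o.round(4),n.round(3),'tilt',np.degrees(np.arccos(n[2])),'az',np.degrees(np.arctan2(n[1],n[0])))
    print(Q.min(0),Q.max(0))
print(sense()['force'],sense()['tcp_pos'],sense()['q'])
E
```

```text
825 226 [0.6225 0.21   0.1122] [-0.524 -0.201  0.828] tilt 34.14324507654534 az -159.0586597328029
[0.59042202 0.17962111 0.0896891 ] [0.64942048 0.24723734 0.13152422]
1543 316 [0.6251 0.2109 0.1139] [-0.524 -0.178  0.833] tilt 33.61100695303825 az -161.26758222874048
[0.59042202 0.17236536 0.0896891 ] [0.65145562 0.24723734 0.13152422]
[ 0.87985863  0.06140694 -1.27696761] [ 0.47173048 -0.28733104  0.33362497] [-7.49348100e-01  3.02390265e-01  1.44680195e+00 -1.26563211e-04
  1.39007652e+00 -3.22528267e-01]
```

Call:
play_rows(
  rows=[
    [[0,0,0],[12,-4,0],1],
    [[0,0,0],[24,-9,0],1],
    [[0,0,0],[32,-13,0],1],
    [[0,0,0],[35,-14,0],1],
    [[0,0,0],[35,-14,0],1],
    [[0,0,0],[35,-14,0],1],
    [[0,0,0],[35,-14,0],1],
    [[0,0,0],[35,-14,0],1],
    [[0,0,0],[35,-14,0],1],
    [[0,0,0],[35,-14,0],1],
    [[0,0,0],[35,-14,0],1],
    [[0,0,0],[35,-14,0],1],
  ],
)

```text
t: 5.48
tcp_pos: [0.4894, 0.127, 0.3297]
tool_rot: [0.841, 0.541, -0.002, -0.001]
force: [0.6, 0.2, -3.0]
finger_gap: 0.264
gripper_force: 69.3
```

Call:
play_rows(
  rows=[
    [[0,0,0],[35,-14,0],1],
    [[0,0,0],[30,-12,0],1],
    [[0,0,0],[20,-8,0],1],
    [[0,0,0],[10,-4,0],1],
    [[0,0,0],[5,0,0],1],
  ],
)

```text
t: 5.9
tcp_pos: [0.4966, 0.2329, 0.3298]
tool_rot: [0.84, 0.543, -0.002, -0.001]
force: [-0.4, -0.9, -1.9]
finger_gap: 0.264
gripper_force: 69.3
```

```bash
python3 - <<'E'
from h import *
n=np.array([-.539,-.196,.819]);f=np.array([.625,.212,.113])
Rw=toolR(n,np.radians(20));print(Rw.round(3))
plan(f+n*.2+Rw[:,0]*.06,Rw);print(sense()['tcp_pos'],sense()['q'].round(2))
E
```

```text
[[-0.342  0.77   0.539]
 [ 0.94   0.28   0.196]
 [-0.     0.573 -0.819]]
turn [-33.44  13.55 -42.87] shift before turn [-3.3  1.8 53. ] after turn [ -3.5 -31.4  42.7]
[0.49659234 0.23291085 0.32981444] [0.23 0.3  1.46 0.   1.39 0.66]
```

Call:
play_rows(
  rows=[
    [[-3.344,1.355,-4.287],[0,0,0],1],
    [[-3.344,1.355,-4.287],[0,0,0],1],
    [[-3.344,1.355,-4.287],[0,0,0],1],
    [[-3.344,1.355,-4.287],[0,0,0],1],
    [[-3.344,1.355,-4.287],[0,0,0],1],
    [[-3.344,1.355,-4.287],[0,0,0],1],
    [[-3.344,1.355,-4.287],[0,0,0],1],
    [[-3.344,1.355,-4.287],[0,0,0],1],
    [[-3.344,1.355,-4.287],[0,0,0],1],
    [[-3.344,1.355,-4.287],[0,0,0],1],
  ],
)

```text
t: 6.73
tcp_pos: [0.497, 0.2298, 0.3303]
tool_rot: [0.547, 0.781, 0.247, 0.175]
force: [-0.7, 0.1, -1.6]
finger_gap: 0.261
gripper_force: 69.4
```

Call:
play_rows(
  rows=[
    [[0,0,0],[-1,-10,14],1],
    [[0,0,0],[-1,-11,15],1],
    [[0,0,0],[-1,-10,14],1],
    [[0,0,0],[0,0,0],1],
    [[0,0,0],[0,0,0],1],
    [[0,0,0],[0,0,0],1],
  ],
)

```text
t: 7.23
tcp_pos: [0.4996, 0.2276, 0.279]
tool_rot: [0.548, 0.78, 0.247, 0.175]
force: [0.5, 0.3, -2.9]
finger_gap: 0.268
gripper_force: 69.5
```

```bash
python3 - <<'E'
from h import *
s0=sense();Rt=R.from_quat(s0['tool_rot']).as_matrix();print(s0['t'],s0['tcp_pos'],s0['force'],s0['ft_torque']);print(Rt.round(3))
c=get_calibration('wrist');p,d=snapshot('wrist');cv2.imwrite('pics/w2.png',p[...,::-1]);X=cloud(c,d);np.savez('w2.npz',X=X,p=p,d=d,tp=s0['tcp_pos'],Rt=Rt,cxyz=c['xyz'],cR=Rm(c))
m=((X>(.55,.13,.07))&(X<(.72,.3,.2))).all(-1)&(d>0);P=X[m]
Q,o,n=face(P,tol=.002);print(len(P),len(Q),o,n,'tilt',np.degrees(np.arccos(n[2])),'az',np.degrees(np.arctan2(n[1],n[0])))
# in-plane frame
ex=toolR(n,np.radians(20));U=(Q-o)@ex[:,:2]
print('circle',cv2.minEnclosingCircle((U*1000).astype(np.float32)))
# nose tip in tool frame
T=(X-s0['tcp_pos'])@Rt
k=(d>0)&(abs(T[...,0])<.03)&(abs(T[...,1])<.03)&(T[...,2]>.03)&(T[...,2]<.14)
for a in np.arange(.03,.14,.01):
    q=T[k&(T[...,2]>a)&(T[...,2]<a+.01)]
    if len(q)>3: print(a.round(2),len(q),q.min(0).round(4),q.max(0).round(4))
E
```

```text
7.2333 [0.49956517 0.22759432 0.27897344] [ 0.51394283  0.32166725 -2.87008473] [-0.16065722  0.48544293 -0.01281983]
[[-0.338  0.768  0.543]
 [ 0.941  0.277  0.194]
 [-0.001  0.577 -0.817]]
995 338 [0.63131808 0.25057196 0.08345092] [-0.1977152   0.53443488  0.82175913] tilt 34.73872129674678 az 110.30205002244195
circle ((-9.741283416748047, -7.161563873291016), 45.91338348388672)
0.03 41 [ 0.0066 -0.0232  0.0301] [0.0237 0.0214 0.0322]
0.06 18 [ 0.0108 -0.0051  0.0669] [0.0129 0.0069 0.0699]
0.07 95 [ 0.0071 -0.0104  0.0701] [0.013  0.0101 0.0798]
0.08 23 [ 0.0075 -0.0105  0.0801] [0.0128 0.0095 0.0833]
0.1 27 [ 0.004  -0.005   0.1033] [0.0071 0.0056 0.1097]
0.11 25 [ 0.0035 -0.0059  0.11  ] [0.0067 0.0057 0.1155]
```

View pics/w2.png

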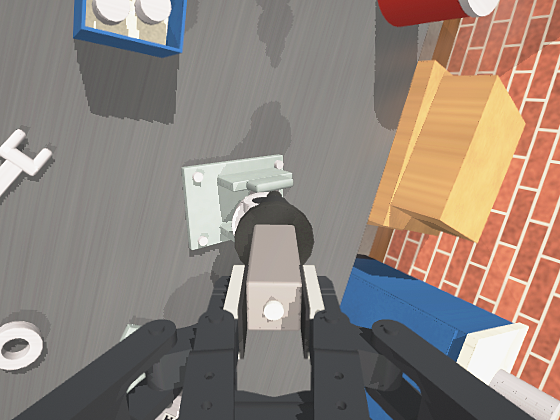

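Wrist view: the collar at (272,225) hides the fork's face, which is behind it near (255,215). Moving to the other side to see it.

Call:
play_rows(
  rows=[
    [[0,0,0],[-10,0,0],1],
    [[0,0,0],[-25,0,0],1],
    [[0,0,0],[-30,0,0],1],
    [[0,0,0],[-25,0,0],1],
    [[0,0,0],[-20,0,0],1],
    [[0,0,0],[-10,0,0],1],
    [[0,0,0],[0,0,0],1],
    [[0,0,0],[0,0,0],1],
    [[0,0,0],[0,0,0],1],
  ],
)

```text
t: 8.03
tcp_pos: [0.5395, 0.1158, 0.279]
tool_rot: [0.547, 0.78, 0.247, 0.174]
force: [0.2, 0.9, -2.7]
finger_gap: 0.261
gripper_force: 69.4
```

```bash
python3 - <<'E'
from h import *
s0=sense();Rt=R.from_quat(s0['tool_rot']).as_matrix();print(s0['t'],s0['tcp_pos'],s0['force'],s0['ft_torque'])
c=get_calibration('wrist');p,d=snapshot('wrist');X=cloud(c,d);np.savez('w3.npz',X=X,p=p,d=d,tp=s0['tcp_pos'],Rt=Rt,cxyz=c['xyz'],cR=Rm(c))
m=((X>(.55,.13,.07))&(X<(.72,.3,.2))).all(-1)&(d>0);P=X[m]
Q,o,n=face(P,tol=.002);print(len(P),len(Q),o,n,'tilt',np.degrees(np.arccos(n[2])),'az',np.degrees(np.arctan2(n[1],n[0])))
n0=n
ex=toolR(n,np.radians(20));U=(Q-o)@ex[:,:2]
print('circle',cv2.minEnclosingCircle((U*1000).astype(np.float32)),cv2.minAreaRect((U*1000).astype(np.float32)))
dn=(X-o)@n; k=m&(abs(dn)<.003); v,u=np.where(k);print('px',u.min(),u.max(),v.min(),v.max())
u0,v0=int(u.mean()),int(v.mean())
cr=p[max(0,v0-75):v0+75,max(0,u0-100):u0+100];cv2.imwrite('pics/w3.png',cv2.resize(cr,(800,600),interpolation=cv2.INTER_NEAREST)[...,::-1]);print('crop origin',max(0,u0-100),max(0,v0-75))
E
```

```text
8.0333 [0.53948923 0.11581643 0.27900519] [ 0.15171124  0.89519696 -2.65882345] [-0.20826571  0.58303362 -0.01653862]
4704 3044 [0.61701875 0.209587   0.11068991] [-0.53544199 -0.2053533   0.8192264 ] tilt 34.99257182298155 az -159.01712741752647
circle ((0.042671382427215576, -0.23237228393554688), 35.98940658569336) ((0.3850421905517578, -0.22650146484375), (56.09815216064453, 71.89067077636719), 0.9832648038864136)
px 227 298 87 144
crop origin 162 40
```

View pics/w3.png

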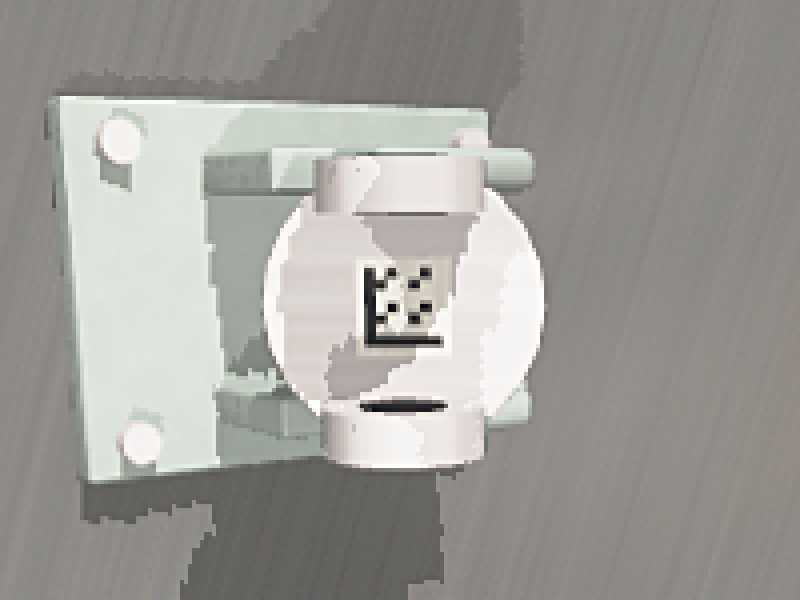

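The picture shows the eared face squarely: code at crop (403,305), ears at (400,180) and (405,435). The circle fit gives a 36 mm radius, so the centre is good.

```bash
python3 - <<'E'
from h import *
n=np.array([-.5354,-.2054,.8192]);n/=np.linalg.norm(n);f=np.array([.6170,.2096,.1107])
Rw=toolR(n,np.radians(20.5));f=f+Rw[:,1]*-.0002
plan(f+n*(.117+.020),Rw)
E
```

```text
turn [ 0.23  0.67 -0.25] shift before turn [ 60.  -10.9  60.8] after turn [ 59.3 -10.4  61.5]
```

Call:
play_rows(
  rows=[
    [[0.23,0.67,-0.25],[0,0,0],1],
    [[0,0,0],[10,-2,0],1],
    [[0,0,0],[20,-4,0],1],
    [[0,0,0],[20,-3,0],1],
    [[0,0,0],[9.3,-1.4,0],1],
    [[0,0,0],[0,0,8],1],
    [[0,0,0],[0,0,12],1],
    [[0,0,0],[0,0,12],1],
    [[0,0,0],[0,0,12],1],
    [[0,0,0],[0,0,11],1],
    [[0,0,0],[0,0,6],1],
    [[0,0,0],[0,0,0],1],
  ],
)

```text
t: 9.08
tcp_pos: [0.5441, 0.1806, 0.2215]
tool_rot: [0.545, 0.783, 0.248, 0.168]
force: [0.3, 0.1, -3.1]
finger_gap: 0.265
gripper_force: 69.4
```

Call:
play_rows(
  rows=[
    [[0,0,0],[0,0,0],1],
    [[0,0,0],[0,0,0],1],
    [[0,0,0],[0,0,0],1],
    [[0,0,0],[0,0,0],1],
  ],
)

```text
t: 9.42
tcp_pos: [0.5438, 0.1803, 0.2236]
tool_rot: [0.545, 0.783, 0.249, 0.17]
force: [-0.1, 0.3, -2.5]
finger_gap: 0.262
gripper_force: 69.4
```

```bash
cat >> h.py <<'E'
N=np.array([-.5354,-.2054,.8192]);N/=np.linalg.norm(N);F=np.array([.6170,.2096,.1107])
def st():
    s=sense();Rt=R.from_quat(s['tool_rot']).as_matrix();tip=s['tcp_pos']+Rt[:,2]*.117
    e=(tip-F)@toolR(N,np.radians(20.5))
    print('t',s['t'],'tip rel face (tool axes, mm)',(e*1000).round(1),'axial',round(float(s['force']@N),2),'ang',np.degrees(np.arccos(-Rt[:,2]@N)).round(2),'tau',s['ft_torque'].round(2),'gap',s['finger_gap'])
E
python3 -c "from h import *
st()"
```

```text
t 9.4167 tip rel face (tool axes, mm) [ -1.3   0.3 -20.7] axial -2.06 ang 0.08 tau [-0.22  0.55 -0.01] gap 0.26226348289247275
```

Call:
play_rows(
  rows=[
    [[0,0,0],[1.3,0,3],1],
    [[0,0,0],[0,0,5],1],
    [[0,0,0],[0,0,5],1],
    [[0,0,0],[0,0,4],1],
    [[0,0,0],[0,0,2],1],
    [[0,0,0],[0,0,1.5],1],
    [[0,0,0],[0,0,1],1],
    [[0,0,0],[0,0,1],1],
    [[0,0,0],[0,0,1],1],
    [[0,0,0],[0,0,0],1],
  ],
)

```text
t: 10.25
tcp_pos: [0.5558, 0.1864, 0.2036]
tool_rot: [0.545, 0.783, 0.248, 0.169]
force: [-0.9, -0.4, -2.6]
finger_gap: 0.266
gripper_force: 69.7
```

```bash
python3 -c "from h import *
st()"
```

```text
t 10.25 tip rel face (tool axes, mm) [ 0.2 -0.5  3.4] axial -1.58 ang 0.04 tau [-0.33  0.6   0.01] gap 0.265521275576552
```

Call:
play_rows(
  rows=[
    [[0,0,0],[0,0,1],1],
    [[0,0,0],[0,0,1],1],
    [[0,0,0],[0,0,1],1],
    [[0,0,0],[0,0,0],1],
  ],
)

```text
t: 10.58
tcp_pos: [0.5575, 0.1871, 0.2011]
tool_rot: [0.545, 0.783, 0.248, 0.169]
force: [-0.3, -0.7, -1.4]
finger_gap: 0.264
gripper_force: 69.8
```

```bash
python3 -c "from h import *
st()"
```

```text
t 10.5833 tip rel face (tool axes, mm) [ 0.2 -0.3  6.5] axial -0.8 ang 0.04 tau [-0.25  0.75 -0.02] gap 0.2635057165037062
```

Call:
play_rows(
  rows=[
    [[0,0,0],[0,0,1],1],
    [[0,0,0],[0,0,1],1],
    [[0,0,0],[0,0,1],1],
    [[0,0,0],[0,0,0],1],
  ],
)

```text
t: 10.92
tcp_pos: [0.5591, 0.1877, 0.1988]
tool_rot: [0.545, 0.783, 0.249, 0.169]
force: [-3.7, -1.1, 2.4]
finger_gap: 0.264
gripper_force: 70.3
```

```bash
python3 -c "from h import *
st()"
```

```text
t 10.9167 tip rel face (tool axes, mm) [ 0.2 -0.3  9.3] axial 4.22 ang 0.04 tau [-0.27  0.81 -0.04] gap 0.2641319001957234
```

Call:
play_rows(
  rows=[
    [[0,0,0],[0,0,1],1],
    [[0,0,0],[0,0,1],1],
    [[0,0,0],[0,0,1],1],
    [[0,0,0],[0,0,0],1],
  ],
)

```text
t: 11.25
tcp_pos: [0.5606, 0.1883, 0.1964]
tool_rot: [0.545, 0.783, 0.249, 0.169]
force: [-5.6, -1.7, 3.3]
finger_gap: 0.261
gripper_force: 70.6
```

```bash
python3 -c "from h import *
st()"
```

```text
t 11.25 tip rel face (tool axes, mm) [ 0.2 -0.3 12.2] axial 6.06 ang 0.04 tau [-0.34  0.87 -0.02] gap 0.26057191139451946
```

Force above baseline is 6.3 N, then 8.1 N as it advances, so the fork has bottomed and the nose is about half way in. Holding.

Call:
play_rows(
  rows=[
    [[0,0,0],[0,0,0],1],
    [[0,0,0],[0,0,0],1],
    [[0,0,0],[0,0,0],1],
    [[0,0,0],[0,0,0],1],
    [[0,0,0],[0,0,0],1],
    [[0,0,0],[0,0,0],1],
    [[0,0,0],[0,0,0],1],
    [[0,0,0],[0,0,0],1],
    [[0,0,0],[0,0,0],1],
    [[0,0,0],[0,0,0],1],
    [[0,0,0],[0,0,0],1],
    [[0,0,0],[0,0,0],1],
  ],
)

```text
t: 12.25
tcp_pos: [0.5605, 0.1882, 0.1965]
tool_rot: [0.545, 0.783, 0.249, 0.169]
force: [-4.7, -1.8, 3.9]
finger_gap: 0.265
gripper_force: 70.6
```

```bash
python3 - <<'E'
from h import *
st()
for n in ("scene","side"):
    p,d=snapshot(n); np.savez(n+'2.npz',p=p,X=cloud(get_calibration(n),d),d=d)
    st()
for n in ("scene","side"):
    w=np.load(n+'.npz')['X'];w2=np.load(n+'2.npz');X=w2['X']
    for nm,Y in (('before',w),('now',X)):
        P=Y[((Y>(.53,.12,.05))&(Y<(.76,.32,.16))).all(-1)]
        # ear tops: height along N above face, near axis y=+-29 
        E=(P-F)@toolR(N,np.radians(20.5)); k=(abs(abs(E[:,0])-.029)<.005)&(abs(E[:,1])<.012)
        h=-E[k,2]*1000; print(n,nm,k.sum(),np.sort(h)[-12:].round(1))
E
```

```text
t 12.25 tip rel face (tool axes, mm) [ 0.2 -0.3 12.1] axial 6.07 ang 0.04 tau [-0.34  0.9  -0.01] gap 0.26460729325180005
t 12.3 tip rel face (tool axes, mm) [ 0.2 -0.2 12.1] axial 6.35 ang 0.04 tau [-0.36  0.85 -0.01] gap 0.26267285156129117
t 12.35 tip rel face (tool axes, mm) [ 0.2 -0.3 12.1] axial 7.21 ang 0.04 tau [-0.34  0.86  0.01] gap 0.2608643591858687
scene before 99 [28.4 29.2 29.5 29.6 30.5 30.6 30.9 31.4 31.6 32.  32.5 32.7]
scene now 100 [21.1 22.  22.6 22.6 22.8 23.  23.6 23.9 24.5 25.  25.1 25.3]
side before 130 [32.1 32.2 32.3 32.4 32.4 32.5 32.6 32.6 32.9 33.2 33.2 33.2]
side now 88 [23.9 24.  24.1 24.2 24.7 25.  25.1 25.3 25.4 25.7 26.  26.3]
```

Ear heights dropped about 7.3 mm while the tip advanced 12.1 mm, so the nose is about 4.8 mm in, and the force is steady. I'll hold a little longer, then retreat.

Call:
play_rows(
  rows=[
    [[0,0,0],[0,0,0],1],
    [[0,0,0],[0,0,0],1],
    [[0,0,0],[0,0,0],1],
    [[0,0,0],[0,0,0],1],
    [[0,0,0],[0,0,-3],1],
    [[0,0,0],[0,0,-7],1],
    [[0,0,0],[0,0,-12],1],
    [[0,0,0],[0,0,-18],1],
    [[0,0,0],[0,0,-25],1],
    [[0,0,0],[0,0,-30],1],
    [[0,0,0],[0,0,-30],1],
    [[0,0,0],[0,0,-10],1],
  ],
)

```text
t: 13.35
tcp_pos: [0.4883, 0.1603, 0.3102]
tool_rot: [0.544, 0.782, 0.25, 0.171]
force: [-0.2, 0.2, -2.5]
finger_gap: 0.266
gripper_force: 69.6
```

```bash
python3 - <<'E'
from h import *
st()
Rw=toolR(np.array([0,0,1.]),-np.arctan2(.4146,.91));print(Rw.round(3),sense()['q'].round(2))
plan([.4720,-.2875,.334],Rw)
E
```

```text
t 13.35 tip rel face (tool axes, mm) [  -0.2    1.9 -125.5] axial -1.96 ang 0.28 tau [-0.21  0.51  0.01] gap 0.26573327134517305
[[ 0.415  0.91  -0.   ]
 [ 0.91  -0.415 -0.   ]
 [-0.     0.    -1.   ]] [-0.05  0.04  2.04  0.47  0.54 -0.75]
turn [ 33.29 -14.    43.38] shift before turn [-413.9 -125.3 -119.7] after turn [-414.2  170.8  -23.8]
```

Call:
play_rows(
  rows=[
    [[3.329,-1.4,4.338],[0,0,0],1],
    [[3.329,-1.4,4.338],[0,0,0],1],
    [[3.329,-1.4,4.338],[0,0,0],1],
    [[3.329,-1.4,4.338],[0,0,0],1],
    [[3.329,-1.4,4.338],[0,0,0],1],
    [[3.329,-1.4,4.338],[0,0,0],1],
    [[3.329,-1.4,4.338],[0,0,0],1],
    [[3.329,-1.4,4.338],[0,0,0],1],
    [[3.329,-1.4,4.338],[0,0,0],1],
    [[3.329,-1.4,4.338],[0,0,0],1],
    [[0,0,0],[0,0,-12],1],
    [[0,0,0],[0,0,-12],1],
  ],
)

```text
t: 14.35
tcp_pos: [0.4891, 0.1615, 0.3299]
tool_rot: [0.832, 0.555, 0.008, 0.004]
force: [0.4, 0.6, -2.5]
finger_gap: 0.261
gripper_force: 69.5
```

Call:
play_rows(
  rows=[
    [[0,0,0],[-15,6,0],1],
    [[0,0,0],[-30,12,0],1],
    [[0,0,0],[-36,15,0],1],
    [[0,0,0],[-36,15,0],1],
    [[0,0,0],[-36,15,0],1],
    [[0,0,0],[-36,15,0],1],
    [[0,0,0],[-36,15,0],1],
    [[0,0,0],[-36,15,0],1],
    [[0,0,0],[-36,15,0],1],
    [[0,0,0],[-36,15,0],1],
    [[0,0,0],[-30,12,0],1],
    [[0,0,0],[-25,10,0],1],
  ],
)

```text
t: 15.35
tcp_pos: [0.4869, -0.2618, 0.3293]
tool_rot: [0.832, 0.554, 0.009, 0.005]
force: [0.3, -0.1, -3.0]
finger_gap: 0.262
gripper_force: 69.4
```

Call:
play_rows(
  rows=[
    [[0,0,0],[-18,8,0],1],
    [[0,0,0],[-8,3,0],1],
    [[0,0,0],[0,0,0],1],
    [[0,0,0],[0,0,0],1],
    [[0,0,0],[0,0,0],1],
  ],
)

```text
t: 15.77
tcp_pos: [0.4867, -0.285, 0.3292]
tool_rot: [0.832, 0.555, 0.009, 0.003]
force: [0.4, -0.7, -2.5]
finger_gap: 0.265
gripper_force: 69.5
```

```bash
python3 - <<'E'
from h import *
s0=sense();Rt=R.from_quat(s0['tool_rot']).as_matrix();print(s0['tcp_pos'],s0['q'].round(2),s0['force'])
plan([.4720,-.2875,.334],toolR(np.array([0,0,1.]),-np.arctan2(.4146,.91)))
c=get_calibration('wrist');p,d=snapshot('wrist');X=cloud(c,d);T=(X-s0['tcp_pos'])@Rt
for a in np.arange(.03,.14,.01):
    q=T[(d>0)&(abs(T[...,:2])<.03).all(-1)&(T[...,2]>a)&(T[...,2]<a+.01)]
    if len(q)>3: print(a.round(2),len(q),q.min(0).round(4),q.max(0).round(4))
E
```

```text
[ 0.4866982  -0.28497328  0.32918304] [-0.74  0.32  1.44  0.02  1.38 -0.35] [ 0.40717001 -0.73570389 -2.46489877]
turn [ 0.88 -0.65  1.97] shift before turn [ -7.9 -12.5  -5.1] after turn [ -8.4 -12.3  -4.8]
0.03 46 [ 0.0078 -0.0198  0.03  ] [0.0231 0.0215 0.0325]
0.06 15 [ 0.0113 -0.0049  0.0667] [0.0125 0.0035 0.0698]
0.07 90 [ 0.0067 -0.011   0.0702] [0.0122 0.0096 0.08  ]
0.08 28 [ 0.0056 -0.0103  0.08  ] [0.0123 0.0105 0.0835]
0.1 24 [ 0.0031 -0.0064  0.1027] [0.0065 0.0043 0.1097]
0.11 29 [ 0.0028 -0.0064  0.1101] [0.0063 0.0052 0.1162]
```

Call:
play_rows(
  rows=[
    [[0.88,-0.65,1.97],[0,0,0],1],
    [[0,0,0],[-8.4,-12.3,-4.8],1],
    [[0,0,0],[0,0,0],1],
    [[0,0,0],[0,0,0],1],
    [[0,0,0],[0,0,0],1],
  ],
)

```text
t: 16.23
tcp_pos: [0.472, -0.2886, 0.3345]
tool_rot: [0.841, 0.541, 0.0, 0.001]
force: [-0.6, -0.7, -2.6]
finger_gap: 0.265
gripper_force: 69.5
```

```bash
python3 - <<'E'
from h import *
print(sense()['tcp_pos'])
plan([.4720,-.2875,.334],toolR(np.array([0,0,1.]),-np.arctan2(.4146,.91)))
E
```

```text
[ 0.47199249 -0.28857273  0.33454147]
turn [ 0.11  0.06 -0.03] shift before turn [ 1.  -0.4  0.5] after turn [ 1.  -0.4  0.5]
```

Descending 185 mm, then the last few millimetres slowly.

Call:
play_rows(
  rows=[
    [[0,0,0],[1,-0.4,10],1],
    [[0,0,0],[0,0,18],1],
    [[0,0,0],[0,0,18],1],
    [[0,0,0],[0,0,18],1],
    [[0,0,0],[0,0,18],1],
    [[0,0,0],[0,0,18],1],
    [[0,0,0],[0,0,18],1],
    [[0,0,0],[0,0,18],1],
    [[0,0,0],[0,0,18],1],
    [[0,0,0],[0,0,15],1],
    [[0,0,0],[0,0,10],1],
    [[0,0,0],[0,0,5],1],
  ],
)

```text
t: 17.23
tcp_pos: [0.4713, -0.2874, 0.1481]
tool_rot: [0.841, 0.541, -0.001, -0.001]
force: [0.2, 0.1, -2.3]
finger_gap: 0.265
gripper_force: 69.5
```

Call:
play_rows(
  rows=[
    [[0,0,0],[0,0,0],1],
    [[0,0,0],[0,0,2],1],
    [[0,0,0],[0,0,2],1],
    [[0,0,0],[0,0,1.5],1],
    [[0,0,0],[0,0,0],1],
    [[0,0,0],[0,0,0],1],
  ],
)

```text
t: 17.73
tcp_pos: [0.4723, -0.2884, 0.145]
tool_rot: [0.841, 0.541, -0.0, 0.001]
force: [0.7, 0.3, -2.3]
finger_gap: 0.264
gripper_force: 69.6
```

Call:
play_rows(
  rows=[
    [[0,0,0],[0,0,1],1],
    [[0,0,0],[0,0,1],1],
    [[0,0,0],[0,0,0.7],1],
    [[0,0,0],[0,0,0],1],
    [[0,0,0],[0,0,0],1],
  ],
)

```text
t: 18.15
tcp_pos: [0.4722, -0.2884, 0.1423]
tool_rot: [0.841, 0.541, -0.0, 0.001]
force: [0.2, 0.1, 1.3]
finger_gap: 0.264
gripper_force: 69.9
```

The rails now carry it. Releasing and backing off.

Call:
play_rows(
  rows=[
    [[0,0,0],[0,0,0],0.72],
    [[0,0,0],[0,0,0],0.68],
    [[0,0,0],[0,0,0],0.6],
    [[0,0,0],[0,0,0],0.4],
    [[0,0,0],[0,0,0],0.2],
    [[0,0,0],[0,0,0],0],
    [[0,0,0],[0,0,0],0],
    [[0,0,0],[0,0,0],0],
    [[0,0,0],[0,0,0],0],
  ],
  grip_force=20,
)

```text
t: 18.9
tcp_pos: [0.4721, -0.2883, 0.1419]
tool_rot: [0.841, 0.541, -0.0, 0.001]
force: [-0.0, -0.4, -0.2]
finger_gap: 1.004
gripper_force: 0.0
```

Call:
play_rows(
  rows=[
    [[0,0,0],[0,0,-5],0],
    [[0,0,0],[0,0,-10],0],
    [[0,0,0],[0,0,-15],0],
    [[0,0,0],[0,0,-20],0],
    [[0,0,0],[0,0,-20],0],
    [[0,0,0],[0,0,-20],0],
    [[0,0,0],[0,0,-10],0],
    [[0,0,0],[0,0,0],0],
    [[0,0,0],[0,0,0],0],
    [[0,0,0],[0,0,0],0],
  ],
)

```text
t: 19.73
tcp_pos: [0.4714, -0.2875, 0.241]
tool_rot: [0.841, 0.541, -0.001, -0.0]
force: [-0.2, -0.7, 1.1]
finger_gap: 0.999
gripper_force: 0.0
```

```bash
python3 - <<'E'
from h import *
c=get_calibration('wrist');p,d=snapshot('wrist');cv2.imwrite('pics/w9.png',p[...,::-1]);X=cloud(c,d)
for lo,hi in (((.43,-.33,.178),(.52,-.24,.2)),((.43,-.33,.13),(.52,-.24,.175))):
    P=X[((X>lo)&(X<hi)).all(-1)&(d>0)];r=cv2.minAreaRect(P[:,:2].astype(np.float32)*1000);print(len(P),np.round(r[0],1),np.round(r[1],1),round(r[2],1),P.mean(0).round(4))
print(sense()['force'],sense()['t'])
E
```

```text
1233 [ 471.4 -288.4] [24.3 24.5] 64.9 [ 0.4717 -0.2874  0.1845]
517 [ 476.  -278.6] [ 2.5 23.9] 64.8 [ 0.4762 -0.278   0.1546]
[-0.67274594  0.4011838   0.03489325] 19.7833
```

View pics/w9.png

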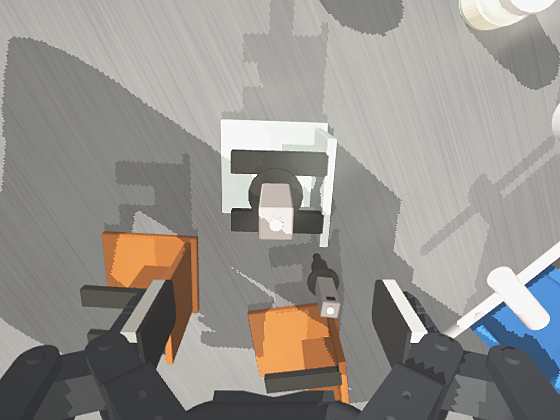

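The reader hangs in the grey holder as before (top at (275,225), z 0.1845). The gripper is clear and nothing else has moved.

```bash
python3 -c "
from station import *
print(sign_off())"
```

```text
the job is handed in; nothing more can be done
None
```

The fork's code was read with the nose about 4.8 mm in at roughly 8 N and held over a second; the reader hangs released in its holder, and the job is handed in (no verdict was returned).

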